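# Set the key-batch counter to 7 and lock it

### The job

Set the key-batch counter to 7: lay a fingertip on the bare top of its drum and roll it, with light but sufficient pressure, until the 7 stands in the middle of the small window; then push the lock pin at the counter's side fully in, so that the drum is locked on that number, and let go. Never bear on the counter with more than 15 N, and leave the lock cylinder, the padlock and the tin beside it where they are.

Things in the scene. Friction and masses are not known exactly. Their poses are not given: they have to be found in the camera images.
- counter: key-batch counter screwed to the worktop: grey case, base 136 x 124 x 12 mm, 117 mm high. Origin: on the worktop under the drum's axle. x runs from its window side (towards the robot, give or take its yaw) to its back, y along the axle to its left end, z up. The drum (radius 45 mm, from y = -38 to +32 mm) has its axle at x = 0, about 62 mm up
- drum_top (a point): nominal top of the drum, 107 mm up, x = 0, y = -18 mm: middle of its bare black rubber part (y = -38 to +4 mm), meant for the fingertip. Fixed to the case: the axle stands in worn bearings, so the drum's true top is up to 6 mm higher or lower from start to start and must be felt. Pressed, it yields from about 3 N by 1 mm for each further 8 N, to a hard stop at 4 mm
- hood_edge (a point): upper edge of the low hood before the rubber part: x = -38 mm, 100 mm up. From x = -30 mm to the back the rubber is bare, between the round right end cheek (radius 43 mm about the nominal axle, inner face at y = -49 mm) and the edge of the hood that covers the figures (from y = +6 mm on, its top 117 mm up)
- window (a point): centre of the window in the slanted front of the figures' hood: an opening of 24 x 22 mm in a steel frame through which one figure, 18 mm high, black on white, is read; 33 mm before the axle, y = +21 mm, 103 mm up
- drum (a joint): turn of the drum in rad: figure n stands mid-window at n x 0.6283 (0 to 9, end stops at 0 and 5.655); 7 is at 4.398. Grows when the drum's top moves away from the robot (counter's +x). It stays where it is left. Turning takes 0.22 N m, about 5 N along the rim, so a fingertip has to press down with some 7 to 12 N while it pushes, or it slips over the rubber
- lock_pin (a joint): how far the lock pin is pushed in, m: 0 out (as at the start), 0.010 fully in. Slides along the counter's +y with about 4 N of friction and stays where it is left. Its round nose enters between teeth on the drum's end, one gap per figure: with the figure within about 0.12 rad of the middle it goes in and draws the drum to within 0.03 rad, otherwise it stops hard on a tooth
- pin_head (a point): outer face of the lock pin's round steel head (24 mm across, 6 mm thick) on the counter's right side (-y): at the start 83 mm from the origin along -y, x = 0, 95 mm up; fully in 73 mm. Push it along the counter's +y
- cylinder_a: bystander: nickel lock cylinder 44 x 72 x 17 mm lying left of the counter; origin at the centre of its underside
- padlock_small: bystander: small brass padlock 46 x 30 x 13 mm lying right of the counter; origin at the centre of its underside
- pin_tin: bystander: round open tin 64 mm across, 22 mm high, behind the counter; origin at the centre of its underside

How it is judged (in metres and radians):
On the way:
1. the 7 stands in the middle of the window (within 0.15 rad) while the lock pin is still out (value of joint drum between 4.248 and 4.548 rad and value of joint lock_pin below 0.003 m), for 0.2 s.
At the end, for the whole second after the job is handed in: the drum stands with the 7 in the middle of the window (within 0.08 rad, 3.6 mm at the rim), locked there: the lock pin stays pushed in to within 1.5 mm of its full 10 mm travel (value of joint drum between 4.318 and 4.478 rad and value of joint lock_pin above 0.0085 m); the robot touches nothing.
It fails at once if the robot bears on the counter, its drum or its pin with more than 15 N (contact force between any of the fingers, the arm and counter above 15 N).
It fails at once if a bystander is moved by more than 15 mm (distance of any of cylinder_a, padlock_small, pin_tin from where it was at the start of the episode above 0.015 m).
It also fails if it takes over 72 s, if anything falls off the work surface, if the arm or the gripper's body presses on something with over 40 N, if the wrist force passes 120 N, or if a joint passes its speed limit or range.

### The arm

A 7-joint arm with a two-finger parallel gripper is mounted at the origin on a cart in front of the work surface, level with it; the furniture and walls round the work are solid. World frame = base frame: x ahead of the robot, y to its left, z up, the work surface at z = 0. Lengths are in m, angles in degrees, forces in N, time in s.
With the tool pointing down it reaches from about 0.4 to 0.85 m from the base axis. Payload 4.4 kg.
Tool frame: the origin (TCP) lies on the centre line of the jaws, within the pads' length; the fingertips stand 8 mm ahead of it and the grasp point (between the pads) lies 11 mm behind it; z points along the fingers, y is the line along which they close (so a half turn about z gives the same grasp; the last joint's range is limited). The gripper opens to 94 mm and grips with 3 to 60 N. Pads are 16 mm wide; open, the fingers measure 119 mm over their backs; the gripper's body (75 mm by 177 mm) begins 78 mm behind the grasp point.
Start: joints at [64.527, 36.005, 2.206, 86.941, -1.547, 57.084, -1.146], TCP at [0.24, -0.604, 0.213] pointing down, gripper open.
Joint ranges: [-175.42, 175.42], [-21.48, 121.26], [-71.46, 75.88], [10.55, 141.38], [-63.04, 243.04], [13.31, 113.54], [-168.57, 168.57]. Speed limits (degrees/s): [147.25, 147.25, 180, 180, 180, 180, 180].

### API

Orientations are given as a 3x3 rotation matrix whose columns are the frame's x, y, z axes.
In Python, from rig import ctrl gives the robot as it stands.
- The arm moves only by the shell command python3 drive.py 'ROWS' [FORCE]. ROWS is a JSON list of rows, 1 to 5 of them, each of 7 numbers: a rotation vector rx, ry, rz in degrees, then dx, dy, dz in m, then the finger opening in m; each row is the pose to reach, as a shift and turn from the pose commanded when the command began, along the tool's axes at that moment; what a row does not reach only later rows make up. A row lasts 1/12 s, in which the tool goes at most 0.0417 m and 7.16 degrees, less where a joint would pass 70% of its speed; a pose out of reach is approached as far as the arm can. The fingers move at their own pace and stop on an object; FORCE is the grip in N (left out, the last holds). Time passes only in rows, so rows that do not move let the fingers close. It prints the time, the measured TCP pose, the force, the opening and the grip force at its end.
- ctrl.get_state(): the state, without advancing time (a new reading comes with each control period).
- ctrl.camera(name): name is "scene" or "side" or "wrist"; returns the picture (420x560x3 uint8, red, green, blue); there is no depth.
- ctrl.get_calibration(name): a dict with "fov_y" (degrees; the focal length in pixels is half the picture's height over the tangent of half this angle, whatever the lens; pixels are square), "cx", "cy" (the principal point, pixels), "dist_coeffs" ([k1, k2, p1, p2, k3] as OpenCV has them; the pictures are not rectified), "camera_from_world" (4x4, takes a point from world to camera coordinates); the wrist camera has in their place "tool_from_camera" (4x4, takes a point from camera to tool coordinates, whose origin is the TCP and whose axes are the flange's). Camera axes: x right, y down, z forward; pixel columns grow to the right and rows downward; lengths in m; the calibration is good to about 2 mm. A picture is of the moment at which its call begins: read the wrist's pose just before it. get_calibration takes no time and is no camera call.
- ctrl.job_done(): hands the job in; it is judged then, once.
The state is a dict: "time": time; "joint_positions": joint angles; "dq": joint speeds; "joint_efforts": joint torques, N m; "tool_pos": TCP position; "eef_rot": TCP orientation; "ft_force": force on the tool from outside, world axes, zero at the start; "ft_torque": the same for the moment, N m; "finger_gap": finger opening in m; "grip_force": force on a finger pad.
Only numpy, scipy, OpenCV 4.12 (cv2) and the standard library are available. Lean on these libraries where they do the work, as an engineer would, in place of code of your own. Each camera call takes 0.05 s, during which the arm holds its last target. There are 200 camera calls.

## Working session

There is one attempt and no reset: what is moved stays moved. The work goes in short steps, Python scripts to look and compute and a shell command to move; the robot and the scene stay as the last step left them, time stands still between calls to the robot, and variables do not carry over. Pictures are saved under pics/ and viewed, at most 10 in all, crops included, and the job is handed in when it is done.

```bash
ls; mkdir -p pics; cat > h.py <<'E'
import numpy as np, cv2, json
from rig import ctrl
E
python3 - <<'E'
from h import *
for n in ("scene","side"):
    im=ctrl.camera(n); cv2.imwrite(f"pics/{n}0.png",im[:,:,::-1]); print(n,{k:np.round(v,3).tolist() for k,v in ctrl.get_calibration(n).items()})
print({k:np.round(v,3).tolist() for k,v in ctrl.get_calibration("wrist").items()})
s=ctrl.get_state();print({k:np.round(v,4).tolist() for k,v in s.items()})
E
```

```text
drive.py
pics
rig.py
scene {'fov_y': 51.331, 'cx': 282.456, 'cy': 212.261, 'dist_coeffs': [-0.052, 0.0, 0.0, 0.0, 0.0], 'camera_from_world': [[-0.542, -0.84, -0.013, 0.181], [-0.519, 0.347, -0.781, 0.413], [0.661, -0.417, -0.624, 0.463], [0.0, 0.0, 0.0, 1.0]]}
side {'fov_y': 42.614, 'cx': 277.098, 'cy': 213.502, 'dist_coeffs': [0.013, 0.0, 0.0, 0.0, 0.0], 'camera_from_world': [[0.999, -0.051, 0.02, -0.59], [-0.02, -0.684, -0.729, -0.032], [0.051, 0.728, -0.684, 1.298], [0.0, 0.0, 0.0, 1.0]]}
{'fov_y': 60.826, 'cx': 281.005, 'cy': 213.04, 'dist_coeffs': [-0.081, 0.0, 0.0, 0.0, 0.0], 'tool_from_camera': [[0.0, -0.957, -0.289, 0.084], [1.0, 0.0, -0.001, 0.001], [0.001, -0.289, 0.957, -0.172], [0.0, 0.0, 0.0, 1.0]]}
{'time': 0.1, 'joint_positions': [64.5271, 36.0534, 2.2027, 86.9912, -1.5467, 57.0851, -1.1473], 'dq': [-0.0181, -0.2181, -0.0598, -0.1687, -0.0559, 0.046, 0.0813], 'joint_efforts': [0.0034, -55.0796, 1.1475, -18.7117, -0.0521, 0.0192, 0.0001], 'tool_pos': [0.2402, -0.6033, 0.2126], 'eef_rot': [[0.9291, 0.3698, -0.0007], [0.3698, -0.9291, 0.0016], [-0.0, -0.0017, -1.0]], 'ft_force': [0.7856, 0.4165, -0.0554], 'ft_torque': [-0.0648, -0.0119, -0.0043], 'grip_force': 0.0, 'finger_gap': 0.0939}
```

View pics/scene0.png

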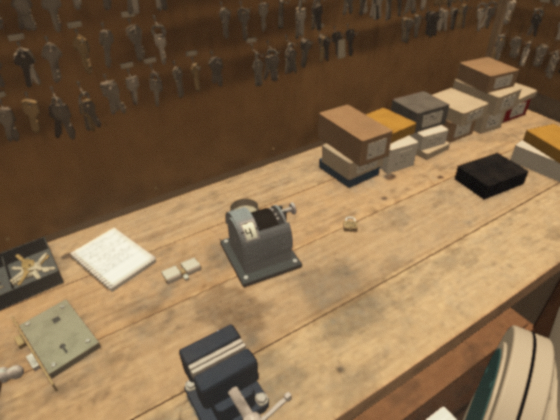

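View pics/side0.png

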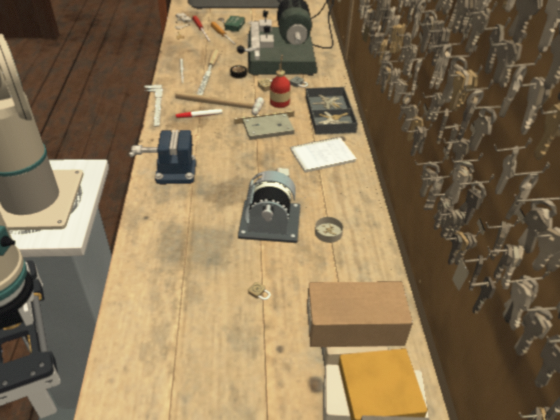

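The scene view shows the counter around (260,240), with its pin pointing to (290,210). In the side view it is around (271,208), with the padlock at (258,291) and the tin at (329,229). I'll enlarge both to find the base corners.

```bash
python3 - <<'E'
from h import *
a=cv2.imread("pics/scene0.png")[190:290,210:310]; b=cv2.imread("pics/side0.png")[160:250,225:315]
r=lambda x:cv2.resize(x,(400,400),interpolation=cv2.INTER_CUBIC)
cv2.imwrite("pics/crop.png",np.hstack([r(a),r(b)]))
E
```

```text
(no output)
```

View pics/crop.png

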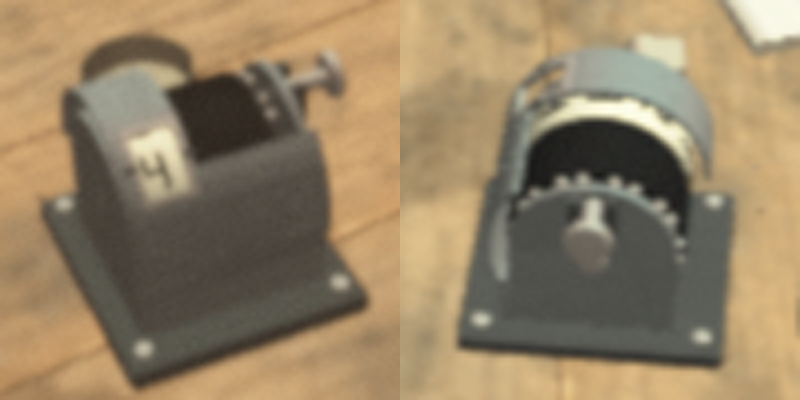

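```bash
cat >> h.py <<'E'
def ray(name,uv,T=None):
    """origin, unit dirs in world; for wrist pass (R,p)"""
    c=ctrl.get_calibration(name); f=210/np.tan(np.radians(c["fov_y"]/2))
    K=np.array([[f,0,c["cx"]],[0,f,c["cy"]],[0,0,1]])
    x=cv2.undistortPoints(np.array(uv,float).reshape(-1,1,2),K,np.array(c["dist_coeffs"],float)).reshape(-1,2)
    d=np.c_[x,np.ones(len(x))]
    if name=="wrist":
        M=np.eye(4); M[:3,:3],M[:3,3]=T; M=M@np.array(c["tool_from_camera"])
    else: M=np.linalg.inv(np.array(c["camera_from_world"]))
    d=d@M[:3,:3].T
    return M[:3,3],d/np.linalg.norm(d,axis=1)[:,None]
def plane(name,uv,z,T=None):
    o,d=ray(name,uv,T); return o+d*((z-o[2])/d[:,2])[:,None]
def tri(*rays):
    A=sum(np.eye(3)-np.outer(d,d) for o,d in rays); b=sum((np.eye(3)-np.outer(d,d))@o for o,d in rays)
    return np.linalg.solve(A,b)
def state():
    s=ctrl.get_state(); return np.array(s["eef_rot"]),np.array(s["tool_pos"]),s
E
python3 - <<'E'
from h import *
P=plane("scene",[(220.5,240),(244.5,284.5),(302,264)],.012);print(P.round(4))
Q=plane("side",[(238.5,237.6),(297,240.6),(300,203.9)],.012);print(Q.round(4))
o,d=ray("scene",[(293,208)]);o2,d2=ray("side",[(267.3,213.6)])
print("pin",tri((o,d[0]),(o2,d2[0])))
print("tin",plane("side",[(329,229)],.011),"pad",plane("side",[(258,291)],.006))
for e in (P[1]-P[0],P[2]-P[1],Q[1]-Q[0],Q[2]-Q[1]): print(np.linalg.norm(e),np.degrees(np.arctan2(e[1],e[0])))
print("ctr",(P[0]+P[2])/2,(Q[0]+Q[2])/2)
E
```

```text
[[ 0.6378 -0.0453  0.012 ]
 [ 0.504  -0.0275  0.012 ]
 [ 0.4889 -0.1454  0.012 ]]
[[ 0.4962 -0.1535  0.012 ]
 [ 0.6263 -0.1669  0.012 ]
 [ 0.6429 -0.0455  0.012 ]]
pin [ 0.55770843 -0.16847145  0.09572621]
tin [[ 0.70239155 -0.13157575  0.011     ]] pad [[ 0.53607651 -0.30134029  0.006     ]]
0.13500548615086355 172.41266718133514
0.1188588721584714 -97.29185026420207
0.13074182703667572 -5.8769334042377315
0.1225454914834343 82.19112708731994
ctr [ 0.56335169 -0.09535506  0.012     ] [ 0.56957403 -0.09953392  0.012     ]
```

```bash
T='[[0,0,0,0.122,-0.086,0,0],[0,0,0,0.122,-0.086,0,0],[0,0,0,0.122,-0.086,0,0],[0,0,0,0.122,-0.086,0,0]]';python3 drive.py '[[0,0,0,0.04,-0.028,0,0],[0,0,0,0.08,-0.056,0,0],[0,0,0,0.122,-0.086,0,0],[0,0,0,0.122,-0.086,0,0]]' 20
python3 drive.py '[[0,0,0,0.04,-0.028,0,0],[0,0,0,0.08,-0.056,0,0],[0,0,0,0.122,-0.086,0,0],[0,0,0,0.122,-0.086,0,0]]'
python3 drive.py '[[0,0,0,0.04,-0.028,0,0],[0,0,0,0.08,-0.056,0,0],[0,0,0,0.122,-0.086,0,0],[0,0,0,0.122,-0.086,0,0]]' |head -2
python3 drive.py '[[0,0,0,0.04,-0.028,0,0],[0,0,0,0.08,-0.056,0,0],[0,0,0,0.122,-0.086,0,0],[0,0,0,0.122,-0.086,0,0]]' |head -2
python3 drive.py '[[0,0,7,0,0,0,0],[0,0,14,0,0,0,0],[0,0,21,0,0,0,0],[0,0,28,0,0,0,0],[0,0,35,0,0,0,0]]' |head -3
python3 drive.py '[[0,0,7,0,0,0,0],[0,0,14,0,0,0,0],[0,0,21,0,0,0,0],[0,0,28,0,0,0,0],[0,0,35,0,0,0,0]]' |head -3
python3 drive.py '[[0,0,7,0,0,0,0],[0,0,14,0,0,0,0],[0,0,21,0,0,0,0],[0,0,28,0,0,0,0],[0,0,35,0,0,0,0]]' |head -3
python3 -c "
from h import *
print(state()[2]['joint_positions'])"
```

```text
time: 1.1
tool_pos: [0.4874, -0.2237, 0.2133]
time: 1.43
tool_pos: [0.5687, -0.0982, 0.2132]
time: 1.85
tool_pos: [0.5663, -0.1037, 0.2131]
eef_rot: [[0.972, -0.236, -0.001], [-0.236, -0.972, 0.0], [-0.001, 0.0, -1.0]]
time: 2.27
tool_pos: [0.5663, -0.1037, 0.2132]
eef_rot: [[0.661, -0.751, -0.001], [-0.751, -0.661, 0.0], [-0.001, 0.0, -1.0]]
time: 2.68
tool_pos: [0.5663, -0.1037, 0.2131]
eef_rot: [[0.111, -0.994, -0.001], [-0.994, -0.111, 0.0], [-0.0, 0.001, -1.0]]
[ -11.58169145   32.724326     30.21918553   99.69354244  -19.91336897
   53.01998511 -146.80596204]
```

```bash
python3 drive.py '[[0,0,-7,0,0,0,0],[0,0,-14,0,0,0,0],[0,0,-21,0,0,0,0],[0,0,-28,0,0,0,0],[0,0,-35,0,0,0,0]]' |head -3
python3 -c "
from h import *
print(state()[2]['joint_positions'])"
python3 drive.py '[[0,0,-7,0,0,0,0],[0,0,-14,0,0,0,0],[0,0,-21,0,0,0,0],[0,0,-28,0,0,0,0],[0,0,-35,0,0,0,0]]' |head -3
python3 -c "
from h import *
R,p,s=state();print(s['joint_positions'])
cv2.imwrite('pics/w1.png',ctrl.camera('wrist')[:,:,::-1])"
```

```text
time: 3.1
tool_pos: [0.5663, -0.1037, 0.2131]
eef_rot: [[0.67, -0.742, -0.001], [-0.742, -0.67, 0.0], [-0.001, 0.001, -1.0]]
[  -5.37341447   31.10225516   20.05729004   99.5160088   -13.03465772
   51.72152366 -117.78145311]
time: 3.52
tool_pos: [0.5663, -0.1038, 0.2131]
eef_rot: [[0.975, -0.224, -0.001], [-0.224, -0.975, 0.0], [-0.001, 0.0, -1.0]]
[  0.94245545  30.17653813  10.18619662  99.32659062  -6.55483584
  51.11880696 -89.04647547]
```

View pics/w1.png

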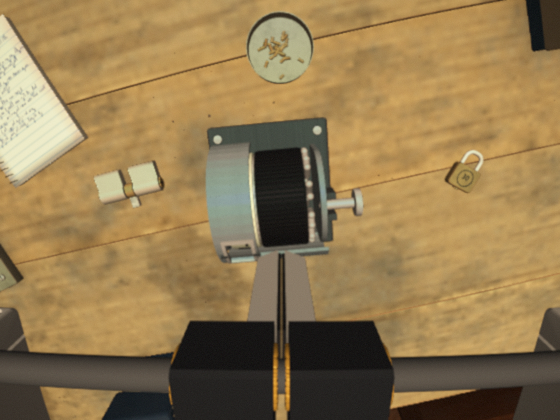

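Wrist view: counter from above, base back corners at (208,128) and (327,118), pin head outer face at about (363,202), drum rubber at columns 255–305. Base screws are at (217,140) and (317,130).

```bash
python3 - <<'E'
from h import *
R,p,s=state();T=(R,p)
C=plane("wrist",[(208,128),(327,118),(217,140),(317,130)],.012,T);print(C.round(4))
print("pin",plane("wrist",[(363,202)],.095,T).round(4))
for e in(C[0]-C[1],C[2]-C[3]):print(np.linalg.norm(e),np.degrees(np.arctan2(-e[0],e[1])))
D=plane("wrist",[(305,185),(255,190)],.107,T);e=D[1]-D[0];print("rubber",D)
E
for i in 1; do python3 drive.py '[[0,0,-7,0,0,0,0],[0,0,-14,0,0,0,0],[0,0,-21,0,0,0,0],[0,0,-28,0,0,0,0],[0,0,-35,0,0,0,0]]' |head -1; done
python3 drive.py '[[0,0,-7,0,0,0,0],[0,0,-14,0,0,0,0],[0,0,-21,0,0,0,0],[0,0,-28,0,0,0,0],[0,0,-35,0,0,0,0]]' |head -1
python3 drive.py '[[0,0,-7,0,0,0,0],[0,0,-14,0,0,0,0],[0,0,-21,0,0,0,0],[0,0,-28,0,0,0,0],[0,0,-35,0,0,0,0]]' |head -1
python3 drive.py '[[0,0,-7,0,0,0,0],[0,0,-14,0,0,0,0],[0,0,-21,0,0,0,0],[0,0,-28,0,0,0,0],[0,0,-35,0,0,0,0]]' |head -1
python3 drive.py '[[0,0,-7,0,0,0,0],[0,0,-14,0,0,0,0],[0,0,-21,0,0,0,0],[0,0,-28,0,0,0,0],[0,0,-35,0,0,0,0]]' |head -3
python3 drive.py '[[0,0,-5,0,0,0,0],[0,0,-10,0,0,0,0],[0,0,-10,0,0,0,0]]'
python3 -c "
from h import *
R,p,s=state();print(s['joint_positions'])
cv2.imwrite('pics/w2.png',ctrl.camera('wrist')[:,:,::-1])"
```

```text
[[ 0.6439 -0.0456  0.012 ]
 [ 0.6268 -0.1664  0.012 ]
 [ 0.63   -0.0514  0.012 ]
 [ 0.6172 -0.1542  0.012 ]]
pin [[ 0.5574 -0.1739  0.095 ]]
0.12203640901394221 -8.037675374413153
0.10351778567157643 -7.101172549127719
rubber [[ 0.5852116  -0.12878005  0.107     ]
 [ 0.58996297 -0.08899228  0.107     ]]
time: 3.98
time: 4.4
time: 4.82
time: 5.23
time: 5.65
tool_pos: [0.5662, -0.104, 0.213]
eef_rot: [[-0.95, 0.311, -0.001], [0.311, 0.95, 0.0], [0.001, -0.0, -1.0]]
time: 5.9
tool_pos: [0.5662, -0.1041, 0.2129]
eef_rot: [[-0.989, 0.145, -0.001], [0.145, 0.989, 0.001], [0.001, 0.0, -1.0]]
ft_force: [-0.2, 0.2, 1.1]
finger_gap: 0.0003
grip_force: 0.0
[ 33.07043204  34.70618541 -40.56000338  98.35982533  26.19909242
  56.86531339  64.52975553]
```

View pics/w2.png

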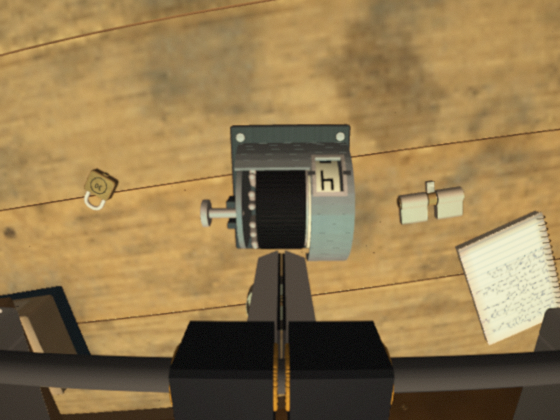

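Wrist view from the front: the 4 is in the window at (329,180), with index marks left and right. Base front corners are (232,127) and (350,126), screws (240,137) and (341,136), pin head outer face (201,213), rubber columns 257–308.

```bash
python3 - <<'E'
from h import *
R,p,s=state();T=(R,p)
C=plane("wrist",[(232,127),(350,126),(240,137),(341,136)],.012,T);print(C.round(4))
pin=plane("wrist",[(201,213)],.095,T)[0];print("pin",pin.round(4))
for e in(C[1]-C[0],C[3]-C[2]):print(np.linalg.norm(e),np.degrees(np.arctan2(-e[0],e[1])))
y=np.radians(-7.6);X=np.array([np.cos(y),np.sin(y),0]);Y=np.array([-np.sin(y),np.cos(y),0])
for P in((.5574,-.1739,0),pin,(.5577,-.1685,0)): print("origin",np.array(P)+.083*Y)
B=np.array([[.6439,-.0456],[.6268,-.1664]]);print("basectr",(B.mean(0)+C[:2,:2].mean(0))/2)
D=plane("wrist",[(257,210),(308,210)],.107,T);print("rubber",D.round(4))
print("win",plane("wrist",[(329,177)],.103,T))
E
```

```text
[[ 0.4953 -0.1451  0.012 ]
 [ 0.5121 -0.0256  0.012 ]
 [ 0.5065 -0.1388  0.012 ]
 [ 0.5208 -0.0358  0.012 ]]
pin [ 0.5588 -0.1729  0.095 ]
0.12074051638928052 -7.981942314145266
0.10399948782519138 -7.909501167325499
origin [ 0.56837728 -0.09162911  0.        ]
origin [ 0.56982569 -0.09060106  0.095     ]
origin [ 0.56867728 -0.08622911  0.        ]
basectr [ 0.56952804 -0.09566871]
rubber [[ 0.56   -0.1239  0.107 ]
 [ 0.5661 -0.083   0.107 ]]
win [[ 0.54247757 -0.06264441  0.103     ]]
```

```bash
python3 drive.py '[[0,0,0,0.015,-0.003,0,0],[0,0,0,0.015,-0.003,0.03,0],[0,0,0,0.015,-0.003,0.06,0],[0,0,0,0.015,-0.003,0.08,0],[0,0,0,0.015,-0.003,0.084,0]]'
python3 drive.py '[[0,0,0,0,0,0.001,0],[0,0,0,0,0,0.002,0],[0,0,0,0,0,0.003,0],[0,0,0,0,0,0.003,0]]'
```

```text
time: 6.37
tool_pos: [0.5486, -0.1049, 0.1262]
eef_rot: [[-0.989, 0.148, -0.006], [0.148, 0.989, 0.0], [0.006, -0.001, -1.0]]
ft_force: [-0.7, -0.1, -1.3]
finger_gap: 0.0005
grip_force: 0.0
time: 6.7
tool_pos: [0.5522, -0.1047, 0.1276]
eef_rot: [[-0.989, 0.145, 0.002], [0.145, 0.989, -0.0], [-0.002, -0.0, -1.0]]
ft_force: [0.2, 0.5, 0.4]
finger_gap: 0.0011
grip_force: 0.0
```

```bash
for k in 1 ; do python3 drive.py '[[0,0,0,0,0,0.001,0],[0,0,0,0,0,0.002,0],[0,0,0,0,0,0.002,0]]' | sed -n '2p;4p'; done
python3 drive.py '[[0,0,0,0,0,0.001,0],[0,0,0,0,0,0.002,0],[0,0,0,0,0,0.002,0]]' | sed -n '2p;4p'
python3 drive.py '[[0,0,0,0,0,0.001,0],[0,0,0,0,0,0.001,0]]' | sed -n '2p;4p'
```

```text
tool_pos: [0.5515, -0.1048, 0.1248]
ft_force: [-0.5, -0.3, -0.2]
tool_pos: [0.5512, -0.1047, 0.1223]
ft_force: [-0.6, -0.7, 0.1]
tool_pos: [0.5512, -0.1046, 0.1213]
ft_force: [1.1, 0.1, 0.6]
```

```bash
python3 drive.py '[[0,0,0,0,0,0.0005,0],[0,0,0,0,0,0.001,0],[0,0,0,0,0,0.001,0]]' | sed -n '2p;4p'
python3 drive.py '[[0,0,0,0,0,0.0005,0],[0,0,0,0,0,0.001,0],[0,0,0,0,0,0.001,0]]' | sed -n '2p;4p'
python3 drive.py '[[0,0,0,0,0,0.0005,0],[0,0,0,0,0,0.001,0],[0,0,0,0,0,0.001,0]]' | sed -n '2p;4p'
```

```text
tool_pos: [0.5513, -0.1046, 0.1204]
ft_force: [0.5, -0.6, 0.1]
tool_pos: [0.5513, -0.1047, 0.1194]
ft_force: [-0.6, 0.3, -0.9]
tool_pos: [0.5513, -0.1046, 0.1184]
ft_force: [0.5, 0.6, -0.8]
```

```bash
python3 drive.py '[[0,0,0,0,0,0.0005,0],[0,0,0,0,0,0.001,0],[0,0,0,0,0,0.001,0]]' | sed -n '2p;4p'
python3 drive.py '[[0,0,0,0,0,0.0005,0],[0,0,0,0,0,0.001,0],[0,0,0,0,0,0.001,0]]' | sed -n '2p;4p'
```

```text
tool_pos: [0.5513, -0.1046, 0.1174]
ft_force: [0.1, -0.1, 1.0]
tool_pos: [0.5513, -0.1047, 0.1164]
ft_force: [0.4, 0.6, -0.3]
```

```bash
python3 drive.py '[[0,0,0,0,0,0.0005,0],[0,0,0,0,0,0.001,0],[0,0,0,0,0,0.001,0]]' | sed -n '2p;4p'
python3 drive.py '[[0,0,0,0,0,0.0005,0],[0,0,0,0,0,0.001,0],[0,0,0,0,0,0.001,0]]' | sed -n '2p;4p'
```

```text
tool_pos: [0.5512, -0.1047, 0.1154]
ft_force: [-0.0, 0.3, -0.2]
tool_pos: [0.5513, -0.1047, 0.1144]
ft_force: [-0.5, -0.8, 0.2]
```

```bash
python3 drive.py '[[0,0,0,0,0,0.0005,0],[0,0,0,0,0,0.001,0],[0,0,0,0,0,0.001,0]]' | sed -n '2p;4p'
python3 drive.py '[[0,0,0,0,0,0.0005,0],[0,0,0,0,0,0.001,0],[0,0,0,0,0,0.001,0]]' | sed -n '2p;4p'
```

```text
tool_pos: [0.5512, -0.1047, 0.1134]
ft_force: [-0.1, 0.8, 0.4]
tool_pos: [0.5513, -0.1047, 0.1124]
ft_force: [0.1, -0.4, -0.5]
```

```bash
python3 drive.py '[[0,0,0,0,0,0.0005,0],[0,0,0,0,0,0.001,0],[0,0,0,0,0,0.001,0]]' | sed -n '2p;4p'
```

```text
tool_pos: [0.5513, -0.1047, 0.1114]
ft_force: [-1.5, -0.3, -0.1]
```

```bash
python3 drive.py '[[0,0,0,0,0,0.0005,0],[0,0,0,0,0,0.001,0],[0,0,0,0,0,0.001,0]]' | sed -n '2p;4p'
```

```text
tool_pos: [0.5513, -0.1046, 0.1104]
ft_force: [-0.2, 0.1, -0.1]
```

```bash
python3 drive.py '[[0,0,0,0,0,0.0005,0],[0,0,0,0,0,0.001,0],[0,0,0,0,0,0.001,0]]' | sed -n '2p;4p'
```

```text
tool_pos: [0.5514, -0.1048, 0.1097]
ft_force: [-0.3, 0.2, 2.7]
```

```bash
python3 drive.py '[[0,0,0,0,0,0.0005,0],[0,0,0,0,0,0.001,0],[0,0,0,0,0,0.001,0],[0,0,0,0,0,0.001,0]]' | sed -n '2p;4p'
python3 drive.py '[[0,0,0,0,0,0.0003,0],[0,0,0,0,0,0.0003,0]]' | sed -n '2p;4p'
```

```text
tool_pos: [0.5515, -0.1048, 0.109]
ft_force: [-0.6, -0.5, 6.2]
tool_pos: [0.5515, -0.1049, 0.1088]
ft_force: [-2.2, -0.6, 6.7]
```

```bash
python3 drive.py '[[0,0,0,-0.0015,0,0.0002,0],[0,0,0,-0.003,0,0.0002,0],[0,0,0,-0.0045,0,0.0002,0],[0,0,0,-0.006,0,0.0002,0]]' | sed -n '1,2p;4p'
python3 -c "
from h import *
im=ctrl.camera('wrist')[120:220,220:380,::-1];cv2.imwrite('pics/w3.png',cv2.resize(im,None,fx=4,fy=4,interpolation=cv2.INTER_CUBIC))"
```

```text
time: 11.2
tool_pos: [0.5547, -0.1056, 0.1083]
ft_force: [-6.9, 0.4, 12.6]
```

View pics/w3.png

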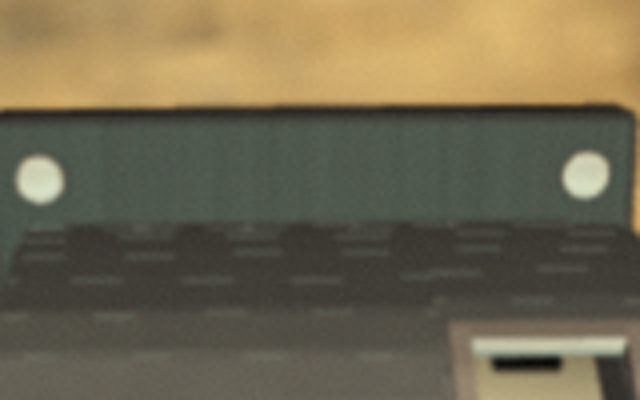

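The crop cut the window off; it starts at image row about 200, columns 335–378. The force is close to the limit, so I'm easing off.

```bash
python3 drive.py '[[0,0,0,0,0,-0.0006,0],[0,0,0,0,0,-0.0006,0]]' | sed -n '1,2p;4p'
python3 -c "
from h import *
im=ctrl.camera('wrist')[190:290,260:400,::-1];cv2.imwrite('pics/w4.png',cv2.resize(im,None,fx=4,fy=4,interpolation=cv2.INTER_CUBIC))"
```

```text
time: 11.42
tool_pos: [0.5551, -0.1055, 0.109]
ft_force: [-5.2, 0.4, 8.8]
```

View pics/w4.png

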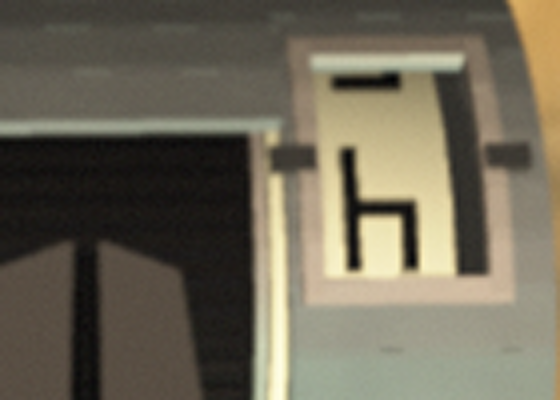

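The 4 is now below the marks: digit centre about (355,242), marks at row 229. Next I'll convert the pixels to a drum angle by casting rays onto the cylinder.

```bash
cat >> h.py <<'E'
yaw=np.radians(-7.9);X=np.array([np.cos(yaw),np.sin(yaw),0]);Y=np.array([-np.sin(yaw),np.cos(yaw),0]);O=np.array([.569,-.089,0])
def phi(uv,T,zax=.0574,r=.045):
    """angle of a figure's pixel on the drum minus mid-window angle; mark pixel second in uv"""
    o,d=ray("wrist",uv,T)
    m=o+d[1]*((.103-o[2])/d[1][2]); xc=(m-O)@X+.033   # correction of case x
    ox,oz=(o-O)@X-xc,o[2]-zax; dx,dz=d[0]@X,d[0][2]
    a,b,c=dx*dx+dz*dz,ox*dx+oz*dz,ox*ox+oz*oz-r*r
    t=(-b-np.sqrt(b*b-a*c))/a
    return xc,np.arctan2(33,41)-np.arctan2(-(ox+t*dx),oz+t*dz)
E
python3 - <<'E'
from h import *
R,p,s=state();print(phi([(355,242.25),(360,228.75)],(R,p)))
E
python3 drive.py '[[0,0,0,-0.001,0,0,0],[0,0,0,-0.002,0,0,0],[0,0,0,-0.003,0,0,0],[0,0,0,-0.004,0,0,0]]' | sed -n '1,2p;4p'
```

```text
(np.float64(-0.00020554951504290347), np.float64(0.1481626837114688))
time: 11.8
tool_pos: [0.5593, -0.1062, 0.1091]
ft_force: [-5.4, -0.9, 11.1]
```

```bash
python3 drive.py '[[0,0,0,-0.0015,0,-0.0004,0],[0,0,0,-0.003,0,-0.0004,0],[0,0,0,-0.0045,0,-0.0004,0],[0,0,0,-0.006,0,-0.0004,0]]' | sed -n '1,2p;4p'
python3 drive.py '[[0,0,0,-0.0015,0,0,0],[0,0,0,-0.003,0,0,0],[0,0,0,-0.0045,0,0,0]]' | sed -n '1,2p;4p'
```

```text
time: 12.13
tool_pos: [0.5655, -0.1069, 0.1094]
ft_force: [-5.8, -0.1, 9.1]
time: 12.38
tool_pos: [0.5699, -0.1075, 0.1094]
ft_force: [-4.1, 0.9, 8.7]
```

```bash
python3 drive.py '[[0,0,0,-0.0015,0,0,0],[0,0,0,-0.003,0,0,0],[0,0,0,-0.0045,0,0,0],[0,0,0,-0.006,0,0.0001,0]]' | sed -n '1,2p;4p'
python3 drive.py '[[0,0,0,-0.0015,0,0.0001,0],[0,0,0,-0.003,0,0.0002,0],[0,0,0,-0.0045,0,0.0004,0]]' | sed -n '1,2p;4p'
```

```text
time: 12.72
tool_pos: [0.5759, -0.1083, 0.1093]
ft_force: [-4.6, 0.1, 9.2]
time: 12.97
tool_pos: [0.5807, -0.1089, 0.109]
ft_force: [-4.4, 0.4, 8.8]
```

```bash
python3 drive.py '[[0,0,0,-0.0015,0,0.0002,0],[0,0,0,-0.003,0,0.0005,0],[0,0,0,-0.0045,0,0.0008,0],[0,0,0,-0.006,0,0.0012,0]]' | sed -n '1,2p;4p'
python3 -c "
from h import *
im=ctrl.camera('wrist');R,p,s=state();np.savez('w5.npz',R=R,p=p)
im=im[200:330,280:410,::-1];cv2.imwrite('pics/w5.png',cv2.resize(im,None,fx=4,fy=4,interpolation=cv2.INTER_CUBIC))"
```

```text
time: 13.3
tool_pos: [0.5871, -0.1097, 0.1078]
ft_force: [-3.3, 0.4, 8.4]
```

View pics/w5.png

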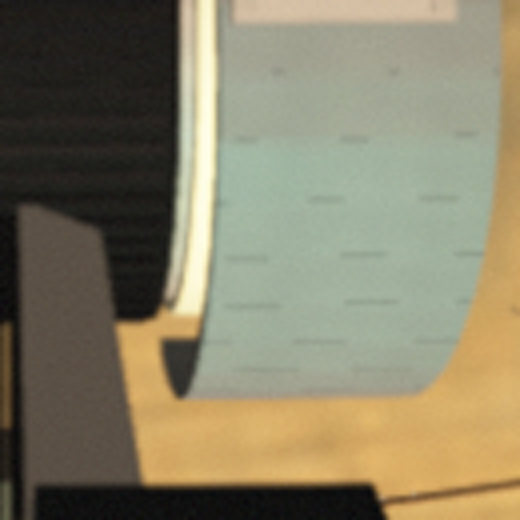

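The crop shows only the hood's back; the window's lower frame edge is at row 205. Next: lift, go back, and measure with the window in view.

```bash
python3 drive.py '[[0,0,0,0,0,-0.005,0],[0,0,0,0,0,-0.01,0],[0,0,0,0.02,0,-0.01,0],[0,0,0,0.038,0,-0.01,0],[0,0,0,0.038,0,-0.01,0]]' | sed -n '1,2p;4p'
python3 drive.py '[[0,0,0,0,0,0.004,0],[0,0,0,0,0,0.007,0],[0,0,0,0,0,0.007,0]]' | sed -n '1,2p;4p'
cat >> h.py <<'E'
def project(P,T):
    c=ctrl.get_calibration("wrist"); f=210/np.tan(np.radians(c["fov_y"]/2)); M=np.eye(4); M[:3,:3],M[:3,3]=T
    W=np.linalg.inv(M@np.array(c["tool_from_camera"])); K=np.array([[f,0,c["cx"]],[0,f,c["cy"]],[0,0,1]])
    return cv2.projectPoints(np.array(P,float).reshape(-1,3),cv2.Rodrigues(W[:3,:3])[0],W[:3,3],K,np.array(c["dist_coeffs"],float))[0].reshape(-1,2)
def shot(name):
    R,p,s=state(); im=ctrl.camera("wrist")[:,:,::-1]
    w=project(O-.033*X+.021*Y+[0,0,.103],(R,p))[0]; u,v=np.round(w).astype(int)
    u0,v0=u-35,v-35; cv2.imwrite(f"pics/{name}.png",cv2.resize(im[v0:v0+70,u0:u0+70],None,fx=8,fy=8,interpolation=cv2.INTER_CUBIC))
    np.savez(f"{name}.npz",R=R,p=p,im=im); print(name,"window px",w.round(1),"crop origin",u0,v0); return im,(R,p),w
E
python3 - <<'E'
from h import *
shot("w6")
E
```

```text
time: 13.77
tool_pos: [0.5469, -0.1043, 0.1172]
ft_force: [-0.8, -0.2, -0.2]
time: 14.02
tool_pos: [0.5515, -0.1048, 0.1099]
ft_force: [0.4, -0.3, 1.6]
w6 window px [355.8 234.9] crop origin 321 200
```

View pics/w6.png

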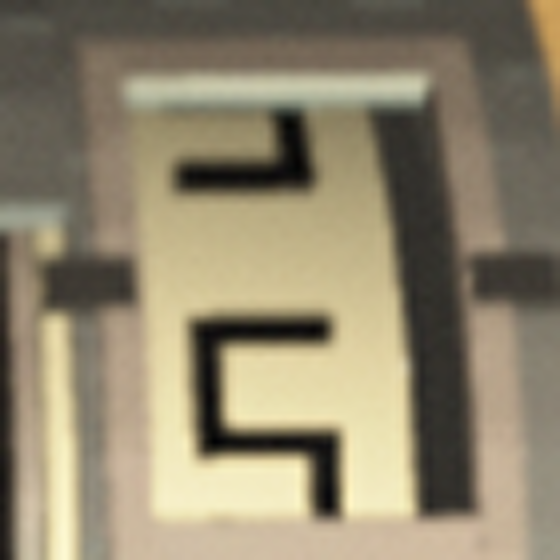

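The 5 (upside down) has its middle bar at crop row 443, i.e. pixel (354.1,255.4). Marks are at row 235, and the 6's top bar is above at crop row 178.

```bash
python3 - <<'E'
from h import *
z=np.load("w6.npz");T=(z["R"],z["p"])
xc,a=phi([(354.1,255.4),(358.5,235)],T);v=5*.6283+a;print(xc,a,v,"to go mm",(4.398-v)*45)
# check: 6 top bar (should be 1 pitch ahead with half figure height: 9mm less bar half)
print(phi([(351,222.2),(358.5,235)],T)[1])
E
python3 drive.py '[[0,0,0,0,0,0.0006,0],[0,0,0,0,0,0.001,0],[0,0,0,0,0,0.001,0]]' | sed -n '1,2p;4p'
```

```text
9.507618869659257e-05 0.24072505619447826 3.382225056194478 to go mm 45.709872471248474
-0.20113385341953716
time: 14.32
tool_pos: [0.5512, -0.1046, 0.1096]
ft_force: [0.2, 0.1, 2.3]
```

```bash
python3 drive.py '[[0,0,0,0,0,0.0005,0],[0,0,0,0,0,0.0009,0],[0,0,0,0,0,0.0009,0]]' | sed -n '1,2p;4p'
python3 drive.py '[[0,0,0,-0.001,0,0,0],[0,0,0,-0.002,0,-0.0001,0],[0,0,0,-0.003,0,-0.0002,0],[0,0,0,-0.004,0,-0.0003,0]]' | sed -n '1,2p;4p'
```

```text
time: 14.57
tool_pos: [0.5512, -0.1047, 0.109]
ft_force: [0.8, -0.7, 5.1]
time: 14.9
tool_pos: [0.5526, -0.1051, 0.1088]
ft_force: [-4.9, 0.7, 7.9]
```

```bash
python3 drive.py '[[0,0,0,-0.0015,0,0,0],[0,0,0,-0.003,0,-0.0001,0],[0,0,0,-0.0045,0,-0.0002,0],[0,0,0,-0.006,0,-0.0002,0]]' | sed -n '1,2p;4p'
```

```text
time: 15.23
tool_pos: [0.5572, -0.1059, 0.109]
ft_force: [-4.8, -0.4, 10.5]
```

```bash
python3 drive.py '[[0,0,0,-0.0015,0,-0.0002,0],[0,0,0,-0.003,0,-0.0003,0],[0,0,0,-0.0045,0,-0.0003,0],[0,0,0,-0.006,0,-0.0003,0]]' | sed -n '1,2p;4p'
python3 drive.py '[[0,0,0,-0.0015,0,0,0],[0,0,0,-0.003,0,0,0],[0,0,0,-0.0045,0,0,0],[0,0,0,-0.006,0,0,0]]' | sed -n '1,2p;4p'
```

```text
time: 15.57
tool_pos: [0.5638, -0.1067, 0.1094]
ft_force: [-5.9, 1.2, 9.9]
time: 15.9
tool_pos: [0.5698, -0.1075, 0.1094]
ft_force: [-5.7, -0.2, 9.5]
```

```bash
python3 drive.py '[[0,0,0,-0.0015,0,0,0],[0,0,0,-0.003,0,0,0],[0,0,0,-0.0045,0,0,0],[0,0,0,-0.006,0,0.0001,0]]' | sed -n '1,2p;4p'
python3 drive.py '[[0,0,0,-0.0015,0,0.0001,0],[0,0,0,-0.003,0,0.0002,0],[0,0,0,-0.0045,0,0.0004,0]]' | sed -n '1,2p;4p'
python3 drive.py '[[0,0,0,0,0,-0.005,0],[0,0,0,0,0,-0.01,0],[0,0,0,0.02,0,-0.01,0],[0,0,0,0.03,0,-0.01,0],[0,0,0,0.03,0,-0.01,0]]' | sed -n '1,2p;4p'
python3 drive.py '[[0,0,0,0,0,0.004,0],[0,0,0,0,0,0.0068,0],[0,0,0,0,0,0.0068,0],[0,0,0,0,0,0.0068,0]]' | sed -n '1,2p;4p'
python3 - <<'E'
from h import *
im,T,w=shot("w7")
g=cv2.cvtColor(im,cv2.COLOR_BGR2GRAY); u,v=np.round(w).astype(int)
for r in range(v-20,v+31): print(r,''.join('#' if x<70 else '+' if x<110 else '.' for x in g[r,u-22:u+22]))
E
```

```text
time: 16.23
tool_pos: [0.5757, -0.1082, 0.1093]
ft_force: [-4.4, 1.4, 9.3]
time: 16.48
tool_pos: [0.5806, -0.1089, 0.1089]
ft_force: [-3.6, -0.1, 8.6]
time: 16.9
tool_pos: [0.5505, -0.1046, 0.1186]
ft_force: [-1.2, -0.1, 0.2]
time: 17.23
tool_pos: [0.5533, -0.1049, 0.1115]
ft_force: [0.2, 0.7, -0.8]
w7 window px [355.1 230.8] crop origin 320 196
211 .......+####.....................+#######++.
212 ........####.....................+########+.
213 ........+###+.....................+#######+.
214 ........+###+.....................+#######+.
215 ........+###+.....................+#######+.
216 .........###+......................+######+.
217 .........####+.....................+######+.
218 .........+#####+++++#++###+........+######++
219 .........+################+........+#######+
220 .........+################+........+#######+
221 ..........+#############+++........+#######+
222 ....................................+######+
223 ....................................+######+
224 ....................................+######+
225 ....................................+#######
226 .............
[... 1046 characters left out ...]
.........#####
248 ............###...........+##..........+####
249 ............+##...........+##..........+####
250 ............###...........###..........+####
251 ............+##+.........+###+.........+####
252 ............+################+.........+####
253 ............+################+.........+####
254 .............+++++++++++++###+.........+####
255 ..........................+##+.........+####
256 ..........................+##+..........####
257 ..........................+##+..........####
258 ..........................+##+..........####
259 ..........................+##+..........++++
260 ...........................+................
261 ............................................
```

```bash
python3 - <<'E'
from h import *
z=np.load("w7.npz");T=(z["R"],z["p"])
xc,a=phi([(353,252.9),(358,230.9)],T);v=6*.6283+a;print(xc,a,v,"to go mm",(4.398-v)*45)
E
python3 drive.py '[[0,0,0,0,0,0.001,0],[0,0,0,0,0,0.0018,0],[0,0,0,0,0,0.0018,0]]' | sed -n '1,2p;4p'
```

```text
5.3145067658154355e-05 0.2593333734642404 4.029133373464241 to go mm 16.598998194109154
time: 17.53
tool_pos: [0.5531, -0.1049, 0.1101]
ft_force: [-0.2, -0.5, 1.9]
```

```bash
python3 drive.py '[[0,0,0,0,0,0.0005,0],[0,0,0,0,0,0.001,0],[0,0,0,0,0,0.001,0]]' | sed -n '1,2p;4p'
python3 drive.py '[[0,0,0,-0.001,0,0,0],[0,0,0,-0.002,0,-0.0001,0],[0,0,0,-0.003,0,-0.0001,0],[0,0,0,-0.004,0,-0.0001,0]]' | sed -n '1,2p;4p'
```

```text
time: 17.78
tool_pos: [0.5532, -0.105, 0.1095]
ft_force: [-0.3, 0.0, 4.6]
time: 18.12
tool_pos: [0.5546, -0.1054, 0.1092]
ft_force: [-5.3, 0.9, 8.3]
```

```bash
python3 drive.py '[[0,0,0,-0.0015,0,0,0],[0,0,0,-0.003,0,-0.0001,0],[0,0,0,-0.0045,0,-0.0001,0],[0,0,0,-0.006,0,-0.0001,0]]' | sed -n '1,2p;4p'
python3 drive.py '[[0,0,0,-0.0015,0,-0.0001,0],[0,0,0,-0.003,0,-0.0001,0],[0,0,0,-0.004,0,-0.0001,0],[0,0,0,-0.0045,0,-0.0001,0]]' | sed -n '1,2p;4p'
```

```text
time: 18.45
tool_pos: [0.5604, -0.1062, 0.1095]
ft_force: [-5.3, 1.4, 9.3]
time: 18.78
tool_pos: [0.5652, -0.1068, 0.1096]
ft_force: [-4.1, 1.0, 7.8]
```

```bash
python3 drive.py '[[0,0,0,-0.0015,0,0,0],[0,0,0,-0.003,0,0,0],[0,0,0,-0.004,0,0,0],[0,0,0,-0.004,0,0,0],[0,0,0,-0.004,0,0,0]]' | sed -n '1,2p;4p'
python3 - <<'E'
from h import *
im,T,w=shot("w8")
g=cv2.cvtColor(im,cv2.COLOR_BGR2GRAY); u,v=np.round(w).astype(int)
print(u)
for r in range(v-20,v+26): print(r,''.join('#' if x<70 else '+' if x<110 else '.' for x in g[r,u-22:u+22]))
E
```

```text
time: 19.2
tool_pos: [0.5693, -0.1073, 0.1097]
ft_force: [-4.3, 1.5, 8.0]
w8 window px [357.8 202.7] crop origin 323 168
358
183 ................................+#########+.
184 .................................#########+.
185 .................................+########+.
186 .................................+########+.
187 .................................+########++
188 ..................................#########+
189 ..................................+######+#+
190 ..................................+######+#+
191 ........+##+......................+########+
192 ........+###.......................########+
193 ........+###+......................+#######+
194 ........+###+......................+########
195 .........###+.......................#######+
196 .........###+.......................########
197 .........###+.......................+#######
198 .........###+.......................+#######
199 +++......+###.......................+#######
200 ##+......+###.......................+#######
201 ###+.....+###........................#######
202 ###+......###........................###
[... 578 characters left out ...]
........+#####
215 ...........###........................+#####
216 ...........###+.......................+#####
217 ...........#################+..........#####
218 ...........#################+..........#####
219 ...........+##########++++##...........#####
220 .......................................#####
221 .......................................#####
222 .......................................+####
223 .......................................+####
224 .......................................+####
225 .......................................+####
226 .......................................+####
227 .......................................+####
228 .......................................+####
```

```bash
python3 - <<'E'
from h import *
z=np.load("w8.npz");T=(z["R"],z["p"])
a=[phi([(356,r),(360,201.7)],T) for r in (190.7,219.6)];print(a);m=(a[0][1]+a[1][1])/2
print(7*.6283+m,"off",m,"height mm",(a[1][1]-a[0][1])*45)
E
```

```text
[(np.float64(-0.0005183319340001241), np.float64(-0.20968027984934812)), (np.float64(-0.0005183319340001241), np.float64(0.183748303697856))]
4.3851340119242534 off -0.01296598807574606 height mm 17.704286259624187
```

```bash
python3 drive.py '[[0,0,0,0,0,-0.003,0],[0,0,0,0,0,-0.015,0],[0,0,0,0,0,-0.03,0],[0,0,0,0.0015,-0.03,-0.03,0],[0,0,0,0.003,-0.06,-0.03,0]]' | sed -n '1,2p;4p'
python3 drive.py '[[0,0,0,0,-0.035,0,0],[0,0,0,0,-0.035,0,0],[0,0,0,0,-0.035,0.03,0],[0,0,0,0,-0.035,0.053,0],[0,0,0,0,-0.035,0.053,0]]' | sed -n '1,4p'
python3 drive.py '[[0,0,0,0,0,0,0]]' | sed -n '1,4p'
python3 - <<'E'
from h import *
im,T,w=shot("w9")
print((T[1]-O)@X,(T[1]-O)@Y,project([O-.083*Y+[0,0,.095],O-.0975*Y+[0,0,.08]],T))
cv2.imwrite("pics/w9f.png",im)
E
```

```text
time: 19.67
tool_pos: [0.5613, -0.165, 0.1414]
ft_force: [-0.6, -0.0, 0.2]
time: 20.08
tool_pos: [0.5517, -0.2012, 0.0832]
eef_rot: [[-0.989, 0.145, -0.006], [0.145, 0.989, 0.002], [0.006, 0.001, -1.0]]
ft_force: [-1.6, 0.1, -0.2]
time: 20.17
tool_pos: [0.554, -0.2009, 0.0862]
eef_rot: [[-0.99, 0.144, -0.001], [0.144, 0.99, 0.001], [0.002, 0.001, -1.0]]
ft_force: [0.5, -0.1, 0.9]
w9 window px [559.6 218.9] crop origin 525 184
0.0005508799614312027 -0.11285353572554707 [[342.04226454 277.69467479]
 [311.16635473 265.41065558]]
```

View pics/w9f.png

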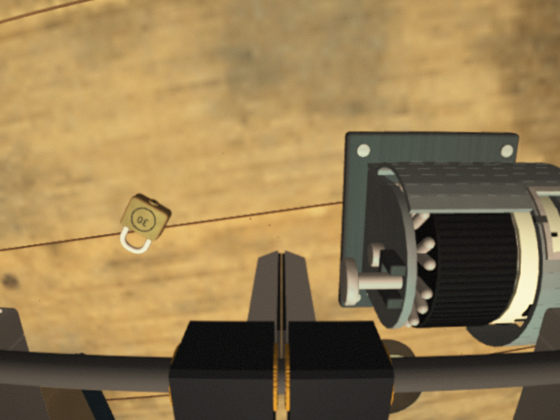

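The pin head face is at column 344, rows 258–303. The finger is level with it, about 18 mm clear to the left. Approaching slowly.

```bash
python3 drive.py '[[0,0,0,0,0.004,0,0],[0,0,0,0,0.008,0,0],[0,0,0,0,0.012,0,0],[0,0,0,0,0.014,0,0],[0,0,0,0,0.014,0,0]]' | sed -n '1,2p;4p'
python3 drive.py '[[0,0,0,0,0.001,0,0],[0,0,0,0,0.002,0,0],[0,0,0,0,0.002,0,0]]' | sed -n '1,2p;4p'
```

```text
time: 20.63
tool_pos: [0.557, -0.1862, 0.087]
ft_force: [0.2, -0.2, 0.4]
time: 20.88
tool_pos: [0.5568, -0.1852, 0.0864]
ft_force: [0.1, 0.2, -0.1]
```

```bash
python3 drive.py '[[0,0,0,0,0.001,0,0],[0,0,0,0,0.002,0,0],[0,0,0,0,0.002,0,0]]' | sed -n '1,2p;4p'
python3 drive.py '[[0,0,0,0,0.001,0,0],[0,0,0,0,0.0015,0,0],[0,0,0,0,0.0015,0,0]]' | sed -n '1,2p;4p'
```

```text
time: 21.13
tool_pos: [0.5571, -0.1831, 0.0864]
ft_force: [-0.3, 0.5, 0.5]
time: 21.38
tool_pos: [0.5571, -0.1826, 0.0864]
ft_force: [-0.3, -1.9, 0.5]
```

```bash
python3 drive.py '[[0,0,0,0,0.0005,0,0],[0,0,0,0,0.001,0,0],[0,0,0,0,0.0015,0,0],[0,0,0,0,0.002,0,0]]' | sed -n '1,2p;4p'
```

```text
time: 21.72
tool_pos: [0.5573, -0.1808, 0.0864]
ft_force: [-0.6, -4.2, -0.5]
```

```bash
python3 drive.py '[[0,0,0,0,0.0005,0,0],[0,0,0,0,0.001,0,0],[0,0,0,0,0.001,0,0]]' | sed -n '1,2p;4p'
```

```text
time: 21.97
tool_pos: [0.5576, -0.1788, 0.0863]
ft_force: [-0.1, -4.3, -0.1]
```

Sliding at about 4 N.

```bash
python3 drive.py '[[0,0,0,0,0.0005,0,0],[0,0,0,0,0.001,0,0],[0,0,0,0,0.001,0,0]]' | sed -n '1,2p;4p'
python3 drive.py '[[0,0,0,0,0.0005,0,0],[0,0,0,0,0.001,0,0],[0,0,0,0,0.001,0,0]]' | sed -n '1,2p;4p'
```

```text
time: 22.22
tool_pos: [0.5578, -0.1776, 0.0863]
ft_force: [-1.0, -3.4, -0.2]
time: 22.47
tool_pos: [0.5579, -0.1767, 0.0863]
ft_force: [-1.4, -4.3, -0.7]
```

```bash
python3 drive.py '[[0,0,0,0,0.0005,0,0],[0,0,0,0,0.001,0,0],[0,0,0,0,0.001,0,0]]' | sed -n '1,2p;4p'
python3 drive.py '[[0,0,0,0,0.0005,0,0],[0,0,0,0,0.001,0,0],[0,0,0,0,0.001,0,0]]' | sed -n '1,2p;4p'
```

```text
time: 22.72
tool_pos: [0.558, -0.1757, 0.0863]
ft_force: [-1.1, -3.5, -0.8]
time: 22.97
tool_pos: [0.5581, -0.1748, 0.0863]
ft_force: [-0.2, -5.2, -1.5]
```

```bash
python3 drive.py '[[0,0,0,0,0.0005,0,0],[0,0,0,0,0.001,0,0],[0,0,0,0,0.001,0,0]]' | sed -n '1,2p;4p'
python3 drive.py '[[0,0,0,0,0.0004,0,0],[0,0,0,0,0.0005,0,0]]' | sed -n '1,2p;4p'
```

```text
time: 23.22
tool_pos: [0.5582, -0.1743, 0.0863]
ft_force: [-0.7, -5.5, -0.3]
time: 23.38
tool_pos: [0.5583, -0.174, 0.0864]
ft_force: [-1.0, -5.7, -0.9]
```

```bash
python3 drive.py '[[0,0,0,0,0.0004,0,0],[0,0,0,0,0.0005,0,0]]' | sed -n '1,2p;4p'
```

```text
time: 23.55
tool_pos: [0.5583, -0.1738, 0.0864]
ft_force: [-0.9, -6.1, -1.2]
```

```bash
python3 drive.py '[[0,0,0,0,0.0005,0,0],[0,0,0,0,0.0005,0,0]]' | sed -n '1,2p;4p'
```

```text
time: 23.72
tool_pos: [0.5584, -0.1734, 0.0864]
ft_force: [-1.1, -5.5, -0.6]
```

```bash
python3 drive.py '[[0,0,0,0,0.0005,0,0],[0,0,0,0,0.0005,0,0]]' | sed -n '1,2p;4p'
```

```text
time: 23.88
tool_pos: [0.5584, -0.173, 0.0864]
ft_force: [-0.9, -5.7, -0.6]
```

```bash
python3 drive.py '[[0,0,0,0,0.0005,0,0],[0,0,0,0,0.0005,0,0]]' | sed -n '1,2p;4p'
```

```text
time: 24.05
tool_pos: [0.5584, -0.1727, 0.0864]
ft_force: [-0.6, -6.2, 0.0]
```

```bash
python3 drive.py '[[0,0,0,0,0.0005,0,0],[0,0,0,0,0.0005,0,0]]' | sed -n '1,2p;4p'
```

```text
time: 24.22
tool_pos: [0.5585, -0.1726, 0.0864]
ft_force: [-0.8, -6.7, -1.2]
```

```bash
python3 drive.py '[[0,0,0,0,0.0004,0,0],[0,0,0,0,0.0004,0,0],[0,0,0,0,0.0004,0,0]]' | sed -n '1,2p;4p'
```

```text
time: 24.47
tool_pos: [0.5584, -0.1726, 0.0864]
ft_force: [-1.9, -8.0, -0.5]
```

```bash
python3 drive.py '[[0,0,0,0,0.0004,0,0],[0,0,0,0,0.0004,0,0],[0,0,0,0,0.0004,0,0]]' | sed -n '1,2p;4p'
```

```text
time: 24.72
tool_pos: [0.5585, -0.1726, 0.0864]
ft_force: [-1.1, -8.3, -0.9]
```

It's firmly on the end stop after about 10 mm. I'll retreat and check.

```bash
python3 drive.py '[[0,0,0,0,-0.01,0,0],[0,0,0,0,-0.03,0,0],[0,0,0,0,-0.03,-0.04,0],[0,0,0,0,-0.03,-0.08,0],[0,0,0,0,-0.03,-0.11,0]]' | sed -n '1,2p;4p'
python3 drive.py '[[0,0,0,0,0.04,0,0],[0,0,0,0,0.07,0,0],[0,0,0,0,0.07,0,0],[0,0,0,0,0.07,0,0]]' | sed -n '1,2p;4p'
python3 - <<'E'
from h import *
im,T,w=shot("wA")
g=cv2.cvtColor(im,cv2.COLOR_BGR2GRAY); u,v=np.round(w).astype(int)
print("pin in/out px",project([O-.073*Y+[0,0,.095],O-.083*Y+[0,0,.095]],T).round(1).tolist())
q=project(O-.073*Y+[0,0,.095],T)[0].round().astype(int)
print(g[q[1]-2:q[1]+3,q[0]-14:q[0]+10].mean(0).astype(int), q[0]-14)
print(u)
for r in range(v-12,v+14): print(r,''.join('#' if x<75 else '+' if x<115 else '.' for x in g[r,u-16:u+16]))
E
```

```text
time: 25.13
tool_pos: [0.556, -0.1978, 0.1989]
ft_force: [1.4, 0.6, 0.2]
time: 25.47
tool_pos: [0.5656, -0.1265, 0.1971]
ft_force: [0.2, -1.6, -0.1]
wA window px [359.4 173.8] crop origin 324 139
pin in/out px [[237.9, 212.8], [225.5, 212.8]]
[167 167 171 173 175 175 174 170 167 164 161 159 158 163 173 174 173 171
 164 137 107 121 147 153] 224
359
162 +.............+..++..+++#######+
163 +..................+...++######+
164 +.......................+######+
165 +........................######+
166 +........................+#####+
167 +......+#+...............+######
168 +.....+###...............+######
169 +......###................+#####
170 +......+##................+#####
171 #+++...+##................+#####
172 ###+...+##+...............+#####
173 ####...+##+................#####
174 ###+....##+................#####
175 ++++....##+................+####
176 +.......##+................+####
177 +.......+#+................+####
178 +.......+##................+####
179 +.......+##.................####
180 +........##.................####
181 .........##.................####
182 .........##.................+###
183 .........##.................+###
184 .........###+++++++++.......+###
185 .........############.......+###
186 .........++++++++++++.......+###
187 ............................+###
```

```bash
python3 - <<'E'
from h import *
z=np.load("wA.npz");T=(z["R"],z["p"])
a=[phi([(355,r),(360,173.2)],T)[1] for r in (166.7,186.3)];v=7*.6283+np.mean(a);print(v,ctrl.get_state()["ft_force"])
if abs(v-4.398)<.08: print(ctrl.job_done())
E
```

```text
4.3802197902171995 [ 0.32711415 -0.81050001 -0.4533268 ]
the job is handed in; nothing more can be done
None
```

The job is handed in: the counter stands on 7 (the last picture gives 4.380 rad against 4.398), the lock pin is fully in against its end stop, the robot touches nothing, and the highest force read on the counter was about 14.4 N; I planned the moves clear of the cylinder, padlock and tin, but did not check them again at the end.

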